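# Find the castor with bearing play and tag it

### The job

One of the three trolley castors clamped in the jig has a worn wheel bearing: gently rock the wheels sideways on their axles, away from you and towards you, to feel which one has play, without forcing any of them (no more than about 15 N at the rim). Rock the loose wheel fully away from you, then fully back towards you, and leave it leaning towards you; then drop the grey collar fully down over the post in front of that castor and let go. Leave the tape, wrench and grease jar where they are.

Things in the scene. Friction and masses are not known exactly. Their poses are not given: they have to be found in the camera images.
- jig: Jig fixed to the bench: aluminium base plate 260 x 430 x 10 mm with three trolley castors clamped upside down in a row along its y, 140 mm apart. Origin: centre of the plate's underside; x points away from the robot, parallel to the axles, z up. Exactly one wheel has a worn bearing (inside the closed grey clamp block); which one differs each time and cannot be seen.
- hub_left (a point): Hub centre of the left (+y of the jig) castor, fixed to the jig, 118 mm above the bench, 45 mm from the jig's origin along its x. Axes as the jig's. The wheel is a black-tyred disc 100 mm in diameter, 30 mm thick along x, top 50 mm above this point. Fork cheeks (52 mm over both) and nuts (66 mm) reach 20 mm above it, so the rim's upper 30 mm is free on both faces.
- hub_mid (a point): Hub centre of the middle castor, fixed to the jig, 118 mm above the bench, 45 mm from the jig's origin along its x. Axes as the jig's. The wheel is a black-tyred disc 100 mm in diameter, 30 mm thick along x, top 50 mm above this point. Fork cheeks (52 mm over both) and nuts (66 mm) reach 20 mm above it, so the rim's upper 30 mm is free on both faces.
- hub_right (a point): Hub centre of the right (-y of the jig) castor, fixed to the jig, 118 mm above the bench, 45 mm from the jig's origin along its x. Axes as the jig's. The wheel is a black-tyred disc 100 mm in diameter, 30 mm thick along x, top 50 mm above this point. Fork cheeks (52 mm over both) and nuts (66 mm) reach 20 mm above it, so the rim's upper 30 mm is free on both faces.
- wheel_left (a joint): Lean of the left (+y of the jig) wheel about its hub centre, rad: 0 upright, positive with its top away from the robot, negative towards it. The worn wheel leans to firm stops at +0.14 and -0.14 (4 mm each way, 30 mm above the hub), moves under about 2 N there and stays where left. A sound wheel yields less than 0.02 (under 1 mm), then resists.
- wheel_mid (a joint): Lean of the middle wheel about its hub centre, rad: 0 upright, positive with its top away from the robot, negative towards it. The worn wheel leans to firm stops at +0.14 and -0.14 (4 mm each way, 30 mm above the hub), moves under about 2 N there and stays where left. A sound wheel yields less than 0.02 (under 1 mm), then resists.
- wheel_right (a joint): Lean of the right (-y of the jig) wheel about its hub centre, rad: 0 upright, positive with its top away from the robot, negative towards it. The worn wheel leans to firm stops at +0.14 and -0.14 (4 mm each way, 30 mm above the hub), moves under about 2 N there and stays where left. A sound wheel yields less than 0.02 (under 1 mm), then resists.
- post_left (a point): Foot of the steel tag post in front of the left (+y of the jig) castor, on the upper face of the base plate (10 mm above the bench), 110 mm nearer to the robot than the hub along the jig's x. The post is upright, 12 mm in diameter and 50 mm tall. Axes as the jig's.
- post_mid (a point): Foot of the steel tag post in front of the middle castor, on the upper face of the base plate (10 mm above the bench), 110 mm nearer to the robot than the hub along the jig's x. The post is upright, 12 mm in diameter and 50 mm tall. Axes as the jig's.
- post_right (a point): Foot of the steel tag post in front of the right (-y of the jig) castor, on the upper face of the base plate (10 mm above the bench), 110 mm nearer to the robot than the hub along the jig's x. The post is upright, 12 mm in diameter and 50 mm tall. Axes as the jig's.
- stem_left (a point): Point on the stem of the left (+y of the jig) wheel, 80 mm below the hub centre, hidden in the clamp block, moving with the wheel; here it bears on the bearing. Axes as the jig's when upright. A push F on the wheel at height h above the hub loads the bearing with about F x h / 80 mm once the play is taken up; merely gripping the rim does not. More than 12 N harms it.
- stem_mid (a point): Point on the stem of the middle wheel, 80 mm below the hub centre, hidden in the clamp block, moving with the wheel; here it bears on the bearing. Axes as the jig's when upright. A push F on the wheel at height h above the hub loads the bearing with about F x h / 80 mm once the play is taken up; merely gripping the rim does not. More than 12 N harms it.
- stem_right (a point): Point on the stem of the right (-y of the jig) wheel, 80 mm below the hub centre, hidden in the clamp block, moving with the wheel; here it bears on the bearing. Axes as the jig's when upright. A push F on the wheel at height h above the hub loads the bearing with about F x h / 80 mm once the play is taken up; merely gripping the rim does not. More than 12 N harms it.
- collar_center (a point): Centre of the loose reject collar, a plain grey plastic ring lying on the bench: 48 mm outside diameter, 26 mm bore, 24 mm tall, about 60 g; this point is on its axis, half-way up (12 mm). Down over a post it rests on the base plate with this point 12 mm above the post's foot.
- tape: Bystander: roll of brown tape, 100 mm in diameter, 48 mm tall, standing flat on the bench. Origin: centre of its underside.
- wrench: Bystander: steel wrench lying on the bench, about 160 mm long. Origin near its middle, x along its length.
- grease: Bystander: white plastic jar of grease, 64 mm in diameter, 85 mm tall. Origin: centre of its underside.

How it is judged:
By the outcome, as a careful person would: the job done as asked, in the order asked, and still so for the second after the job is handed in, with the robot touching nothing.
It also fails if it takes over 70 s, if anything falls off the work surface, if the arm or the gripper's body presses on something with over 40 N, if the wrist force passes 120 N, or if a joint passes its speed limit or range.

### The arm

A 6-joint arm with a two-finger parallel gripper is mounted at the origin on the work surface. World frame = base frame: x ahead of the robot, y to its left, z up, the work surface at z = 0. Lengths are in m, angles in rad, forces in N, time in s.
With the tool pointing down it reaches from about 0.3 to 0.775 m from the base axis. Payload 14.6 kg.
Tool frame: the origin (TCP) lies on the centre line of the jaws, within the pads' length; the fingertips stand 19 mm ahead of it and the grasp point (between the pads) is the TCP (ctrl.tip_reach is the distance from the TCP to the fingertips, in m); x points along the fingers, y is the direction in which the jaws open and shut, and the axes are right-handed (so a half turn about x gives the same grasp; the last joint's range is limited). The gripper opens to 94 mm and grips with 3 to 60 N. Pads are 16 mm wide; open, the fingers measure 119 mm over their backs; the gripper's body (75 mm by 177 mm) begins 78 mm behind the grasp point.
Start: joints at [-1.232, 0.3, 1.521, -0, 1.321, -0.067], TCP at [0.217, -0.505, 0.224] pointing down, gripper open.
Joint ranges: [-3.03, 3.03], [-0.79, 2.21], [0.23, 2.52], [-1.04, 4.18], [0, 3.07], [-2.55, 2.55]. Speed limits (rad/s): [2.22, 2.22, 2.57, 3.14, 3.14, 3.14].

### API

Orientations are given as [roll, pitch, yaw] about the fixed x, y, z axes, in that order (R = Rz(yaw) Ry(pitch) Rx(roll)).
In Python, from station import ctrl, optics, models gives the robot as it stands. The module is installed in compiled form; this text tells all that it offers.
- The arm moves only by the tool arm_command, never from a script. Its argument "deltas" is a list of rows, each an object with "translation": the shift along the tool's x, y, z in units of 25 mm (1.0 is 25 mm), a list of three; "turn": the turn, a rotation vector about the tool's x, y, z in units of 5 degrees (1.0 is 5 degrees), a list of three. In form: [{"translation": [x, y, z], "turn": [rx, ry, rz]}, ...]. A call has 1 to 12 rows; each row is the pose to reach, as a shift and turn from the pose commanded when the call began, along the tool's axes at that moment; what a row does not reach only later rows make up. A row lasts 1/12 s, in which the tool goes at most 41.7 mm and 7.16 degrees, less where a joint would pass 70% of its speed; a pose out of reach is approached as far as the arm can. A call with a gripper value outside its range is refused whole. "gripper" is the finger opening in mm, from 0 to 94, set as the call begins (left out, the last holds). The fingers move at their own pace and stop on an object; "force" is the grip in N (left out, the last holds). Time passes only in rows, so rows that repeat a pose let the fingers close. It gives the time, the measured TCP pose, the force and the opening at its end, in the units of the state.
- ctrl.get_obs(): the state, without advancing time (a new reading comes with each control period).
- optics.camera(name): name is "scene" or "top"; returns the picture (400x640x3 uint8, red, green, blue); there is no depth.
- optics.get_calibration(name): a dict with "K" (3x3 intrinsics, pixels), "origin" and "orientation" of the camera in the world. Camera axes: x right, y down, z forward; pixel columns grow to the right and rows downward; lengths in m; the calibration is good to about 2 mm. A picture is of the moment at which its call begins. get_calibration takes no time and is no camera call.
- ctrl.hand_in(): hands the job in, once; it reports no verdict.
Trained networks look in the newest picture that a camera, given by its name, has taken for a name from the list of things; names that differ only in an ending like _2 or _b are one class to them, and where a whole thing is asked for, a point or a joint stands for the part that bears it (a point fixed in the world has none). Each returns a list of dicts, best first, with "score" (0 to 1); they miss things now and then, are a little off and sometimes report something else, mostly with a low value. They report only what shows in the picture. A call takes as long as a camera call.
- models.look_for(target, camera): "box" ([left, top, right, bottom] in pixels, round what is visible of it).
- models.cut_out(target, camera): "pixels" (400x640 bool, what is visible of it) and "box" ([left, top, right, bottom] in pixels, round what is visible of it).
- models.mark_of(target, camera): "at" ([column, row] in pixels: a listed point, or the origin of a listed thing).
The state is a dict: "time_s": time; "qpos": joint angles; "joint_vel": joint speeds; "tau": joint torques, N m; "ee_pos": TCP position; "eef_rot": TCP orientation; "force": force on the tool from outside, world axes, zero at the start; "moment": the same for the moment, N m; "grip_width": finger opening in m.
Only numpy, scipy, OpenCV 4.12 (cv2) and the standard library are available. Lean on these libraries where they do the work, as an engineer would, in place of code of your own. Each camera call takes 0.05 s, during which the arm holds its last target.

## Working session

There is one attempt and no reset: what is moved stays moved. The work goes in short steps, Python scripts to look and compute and a tool call to move; the robot and the scene stay as the last step left them, time stands still between calls to the robot, and variables do not carry over. Pictures are saved under pics/ and viewed, and the job is handed in when it is done.

Besides the shell and the picture viewer there is one more tool, called after "Call:" as a command line: name --argument value ..., lists and objects as JSON in quotes. arm_command: Moves the arm, as the interface text tells. Its arguments: {"type":"object","properties":{"deltas":{"type":"array"},"gripper":{"type":"number"},"force":{"type":"number"}},"required":["deltas"]}

```bash
mkdir -p pics
cat > h.py <<'E'
import numpy as np, cv2
from station import ctrl, optics, models
from scipy.spatial.transform import Rotation as R
def snap(n,f):
    im=optics.camera(n); cv2.imwrite('pics/'+f,im[:,:,::-1]); return im
def cam(n):
    c=optics.get_calibration(n); K=np.array(c['K']); o=np.array(c['origin']); A=np.array(c['orientation'])
    if A.shape!=(3,3): A=R.from_euler('xyz',A).as_matrix()
    return K,o,A
def ray(n,p):
    K,o,A=cam(n); d=A@np.linalg.inv(K)@np.array([p[0],p[1],1.]); return o,d/np.linalg.norm(d)
def proj(n,X):
    K,o,A=cam(n); c=A.T@(np.array(X)-o); q=K@c; return q[:2]/q[2]
def tri(p1,p2):
    o1,d1=ray('scene',p1);o2,d2=ray('top',p2)
    s=np.linalg.lstsq(np.stack([d1,-d2],1),o2-o1,rcond=None)[0]
    a=o1+s[0]*d1;b=o2+s[1]*d2
    return (a+b)/2,np.linalg.norm(a-b)
def plane(n,p,z):
    o,d=ray(n,p); return o+d*(z-o[2])/d[2]
E
python3 - <<'E'
from h import *
print(ctrl.get_obs(), ctrl.tip_reach)
snap('scene','s0.png');snap('top','t0.png')
for n in('scene','top'):print(optics.get_calibration(n))
for t in ['hub_left','hub_mid','hub_right','post_left','post_mid','post_right','collar_center','jig','tape','wrench','grease']:
    r={}
    for n in('scene','top'):
        m=models.mark_of(t,n); r[n]=m
        print(t,n,[(np.round(x['at'],1),round(x['score'],2)) for x in m[:3]])
    if r['scene'] and r['top']: print(tri(r['scene'][0]['at'],r['top'][0]['at']))
E
```

```text
{'time_s': 0.0, 'qpos': array([-1.23158218e+00,  3.00473531e-01,  1.52158896e+00,  1.10923189e-05,
        1.32068589e+00, -6.66027973e-02]), 'joint_vel': array([-5.71837878e-04,  1.21861218e-03, -7.71385583e-04,  5.33336864e-05,
       -1.06695635e-03, -1.81591831e-03]), 'tau': array([-9.12296559e-05, -5.31805158e+01, -3.52738166e+01,  7.08310073e-02,
        2.43772828e-02, -9.96318317e-05]), 'ee_pos': array([ 0.21704135, -0.50510239,  0.22388165]), 'eef_rot': array([-1.64669514,  1.56964055,  1.90071171]), 'force': array([ 0.11865495, -0.1432217 , -0.2016699 ]), 'moment': array([-0.02170069, -0.03873985,  0.04092424]), 'grip_width': 0.09382300826627443} 0.019
{'K': array([[441.72237969,   0.        , 327.68982466],
       [  0.        , 441.72237969, 199.79941447],
       [  0.        ,   0.        ,   1.        ]]), 'origin': array([ 1.3016039 , -0.37407821,  0.95863611]), 'orientation': array([-2.35050583,  0.01112508,  1.16900529])}
{'K': array([[473.32581437,   0.        , 317.9329973 ],
       [  0.        , 473.32581437, 205.17180505],
       [  0.        ,   0.        ,   1
[... 1699 characters left out ...]
y([ 0.54676012, -0.14769757, -0.00853252]), np.float64(0.005395670303166054))
tape scene [(array([484. , 208.9]), 0.84), (array([295.1, 226.6]), 0.42), (array([358. , 211.2]), 0.3)]
tape top [(array([175.9, 164.2]), 0.9)]
(array([0.63229254, 0.40864687, 0.00367842]), np.float64(0.00172574143433865))
wrench scene [(array([443.7, 225.7]), 0.64), (array([298.1, 248.5]), 0.2)]
wrench top [(array([223.4, 164.8]), 0.78)]
(array([ 0.63206027,  0.26463036, -0.00845062]), np.float64(0.005645064656162629))
grease scene [(array([191.9, 229.7]), 0.58)]
grease top [(array([437.9, 239.8]), 0.6), (array([224., 162.]), 0.32)]
(array([ 0.37776553, -0.40717478,  0.0149883 ]), np.float64(0.012814813004675449))
```

View pics/s0.png

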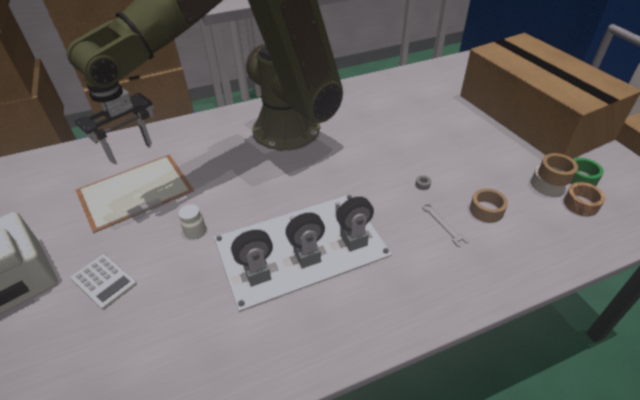

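View pics/t0.png

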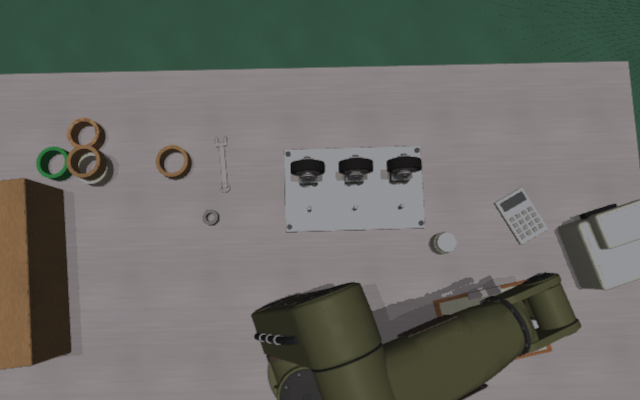

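Scene view: wheels at (252,246), (306,229), (355,213), collar (423,182), tape (488,205). Top view: jig spans (284–424, 147–232), post tops about (309,208), (355,208), (402,207), collar (211,217). I'll refine these.

Run:
```python
from h import *
s=cv2.imread('pics/s0.png');t=cv2.imread('pics/t0.png')
cv2.imwrite('pics/s0c.png',cv2.resize(s[180:315,200:400],None,fx=4,fy=4,interpolation=cv2.INTER_CUBIC))
cv2.imwrite('pics/t0c.png',cv2.resize(t[135:245,270:440],None,fx=4.7,fy=4.7,interpolation=cv2.INTER_CUBIC))
a=cv2.resize(t[190:240,180:240],None,fx=6,fy=6,interpolation=cv2.INTER_CUBIC);b=cv2.resize(s[160:210,395:455],None,fx=6,fy=6,interpolation=cv2.INTER_CUBIC)
cv2.imwrite('pics/col0.png',np.hstack([a,b]))
r=models.cut_out('collar_center','top');q=models.cut_out('collar_center','scene')
for x in r+q: print(x['score'],x['box'],x['pixels'].sum(),np.argwhere(x['pixels']).mean(0)[::-1])
for c,z in (((284,150),.01),((424,147),.01),((425,229),.01),((285,232),.01)): print(plane('top',c,z))
```

```text
0.57 [203.5, 208.5, 220.3, 228.2] 153 [210.26797386 217.64052288]
0.78 [412.1, 173.9, 434.6, 190.3] 229 [422.48034934 182.37554585]
0.3 [334.9, 196.8, 374.2, 231.5] 871 [352.94029851 211.18484501]
[0.67046273 0.06770843 0.01      ]
[ 0.67166725 -0.3732171   0.01      ]
[ 0.4130966  -0.36399381  0.01      ]
[0.41185872 0.06694349 0.01      ]
```

View pics/s0c.png

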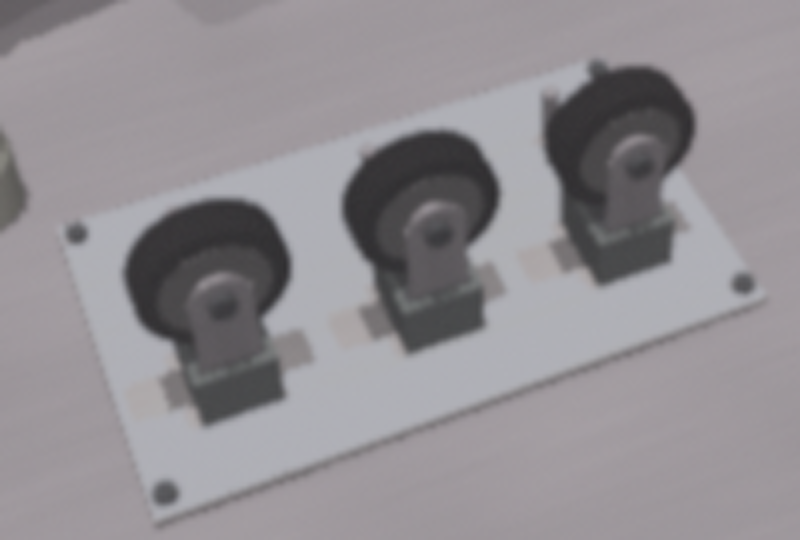

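View pics/t0c.png

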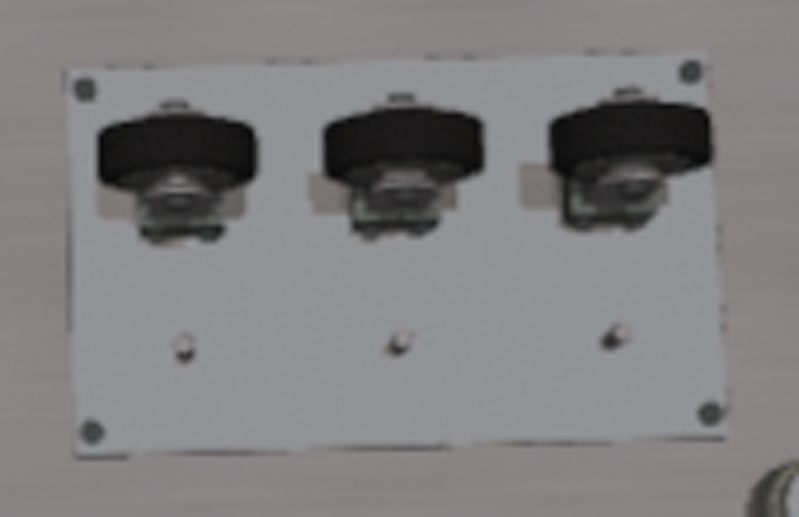

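View pics/col0.png

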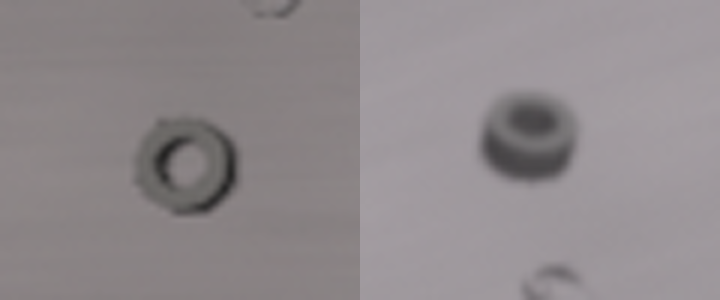

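Run:
```python
from h import *
from scipy.optimize import least_squares
T=lambda x,y:((x+.5)/4.7-.5+270,(y+.5)/4.7-.5+135)
S=lambda x,y:((x+.5)/4-.5+200,(y+.5)/4-.5+180)
obs=[('top',T(66,70),(.13,.215,.01)),('top',T(707,54),(.13,-.215,.01)),('top',T(725,438),(-.13,-.215,.01)),('top',T(76,456),(-.13,.215,.01)),
('scene',S(62,230),(-.13,-.215,.01)),('scene',S(155,520),(.13,-.215,.01)),('scene',S(765,295),(.13,.215,.01)),('scene',S(600,60),(-.13,.215,.01)),
('top',T(184,342),(-.065,.14,.06)),('top',T(402,338),(-.065,0,.06)),('top',T(619,330),(-.065,-.14,.06)),('scene',S(550,92),(-.065,.14,.06)),('scene',S(365,148),(-.065,0,.06))]
def W(p,l): 
    c,s=np.cos(p[2]),np.sin(p[2]); return np.array([p[0]+c*l[0]-s*l[1],p[1]+s*l[0]+c*l[1],l[2]+(p[3] if len(p)>3 else 0)])
for sel in ('both','top','scene','z'):
    o=[q for q in obs if sel in('both','z') or q[0]==sel]
    f=lambda p:np.concatenate([proj(n,W(p,l))-np.array(px) for n,px,l in o])
    r=least_squares(f,[.54,-.15,0]+([0] if sel=='z' else []),x_scale=.01); print(sel,np.round(r.x,4));
    if sel in('both',):
        print(np.round(r.fun.reshape(-1,2),1)); P=r.x
for n in('left','mid','right'):
    y={'left':.14,'mid':0,'right':-.14}[n]
    print(n,W(P,(.045,y,.118)),W(P,(-.065,y,.01)),proj('top',W(P,(.045,y,.168))),proj('scene',W(P,(.045,y,.168))))
# collar
TC=lambda x,y:((x+.5)/6-.5+180,(y+.5)/6-.5+190)
SC=lambda x,y:((x-360+.5)/6-.5+395,(y+.5)/6-.5+160)
print(tri(SC(532,118),TC(184,165)), plane('top',TC(184,165),.024),plane('scene',SC(532,118),.024))
print([(m['at'],m['score']) for m in models.mark_of('collar_center','scene')])
```

```text
both [ 0.5463 -0.1465  0.0091]
[[-0.3 -0.7]
 [-0.2 -1. ]
 [ 0.6 -0.4]
 [-0.9 -0.4]
 [-2.  -1.2]
 [-0.8  0.2]
 [ 0.8 -0.1]
 [ 0.6 -1.7]
 [-0.5  0.2]
 [-0.1 -0.3]
 [ 0.5  0.2]
 [-0.2 -0.6]
 [ 0.3 -0.1]]
top [ 0.5452 -0.1468  0.0078]
scene [ 0.5478 -0.1463  0.0109]
z [ 0.5454 -0.1463  0.0092 -0.004 ]
left [ 0.58997911 -0.00605596  0.118     ] [ 0.47998366 -0.00705636  0.01      ] [306.41349766 163.69270093] [354.90276805 199.82144611]
mid [ 0.59125235 -0.14605017  0.118     ] [ 0.4812569  -0.14705057  0.01      ] [356.46588386 162.30909327] [303.61152317 216.24602206]
right [ 0.59252559 -0.28604438  0.118     ] [ 0.48253014 -0.28704478  0.01      ] [406.51806019 160.92549141] [248.51870646 233.88794426]
(array([0.46180548, 0.29657326, 0.0225248 ]), np.float64(0.0037908640793918496)) [0.46078984 0.29447242 0.024     ] [0.46350815 0.29750316 0.024     ]
[([245.8, 244.6], 0.51), ([422.9, 181.9], 0.5)]
```

```bash
cat >> h.py <<'E'
def goal(pos,yw):
    """tool x down, tool y along azimuth yw; print shift/turn in tool units"""
    o=ctrl.get_obs(); A=R.from_euler('xyz',o['eef_rot']).as_matrix()
    x=np.array([0,0,-1.]); y=np.array([np.cos(yw),np.sin(yw),0]); G=np.stack([x,y,np.cross(x,y)],1)
    print('trans',np.round(A.T@(np.array(pos)-o['ee_pos'])/.025,3),'turn',np.round(R.from_matrix(A.T@G).as_rotvec(degrees=True)/5,3))
E
python3 - <<'E'
from h import *
o=ctrl.get_obs();print(R.from_euler('xyz',o['eef_rot']).as_matrix().round(4))
for d in(0,np.pi): goal([.5925,-.286,.26],.0091+d)
E
```

```text
[[-0.      0.3947 -0.9188]
 [ 0.     -0.9188 -0.3947]
 [-1.     -0.      0.    ]]
trans [ -1.422  -2.134 -17.26 ] turn [-13.454  -0.      0.   ]
trans [ -1.422  -2.134 -17.26 ] turn [22.546  0.     0.   ]
```

Call:
arm_command --deltas '[{"translation": [-0.2, -0.1, -0.8], "turn": [-0.8, 0, 0]}, {"translation": [-0.4, -0.3, -2.2], "turn": [-1.8, 0, 0]}, {"translation": [-0.6, -0.5, -3.7], "turn": [-3, 0, 0]}, {"translation": [-0.8, -0.7, -5.3], "turn": [-4.2, 0, 0]}, {"translation": [-1, -0.9, -6.9], "turn": [-5.5, 0, 0]}, {"translation": [-1.2, -1.1, -8.5], "turn": [-6.8, 0, 0]}, {"translation": [-1.42, -1.3, -10.1], "turn": [-8.1, 0, 0]}, {"translation": [-1.42, -1.5, -11.7], "turn": [-9.4, 0, 0]}, {"translation": [-1.42, -1.7, -13.3], "turn": [-10.6, 0, 0]}, {"translation": [-1.42, -1.9, -14.9], "turn": [-11.8, 0, 0]}, {"translation": [-1.42, -2.05, -16.3], "turn": [-12.7, 0, 0]}, {"translation": [-1.42, -2.134, -17.26], "turn": [-13.454, 0, 0]}]' --gripper 50

```text
time_s: 2.35
ee_pos: [0.5948, -0.2837, 0.2596]
eef_rot: [-3.023, 1.57, 1.704]
force: [-0.2, -1.7, 0.3]
grip_width: 0.0501
```

Call:
arm_command --deltas '[{"translation": [0, 0, 0], "turn": [0, 0, 0]}, {"translation": [0, 0, 0], "turn": [0, 0, 0]}, {"translation": [0, 0, 0], "turn": [0, 0, 0]}]'

```text
time_s: 2.6
ee_pos: [0.592, -0.2863, 0.2597]
eef_rot: [-1.767, 1.57, 2.953]
force: [0.4, 0.8, -0.2]
grip_width: 0.0498
```

Run:
```python
from h import *
o=ctrl.get_obs();print(o['time_s'],o['ee_pos'],o['force'],o['grip_width'],o['qpos'])
goal([.5925,-.286,.166],.0091)
snap('scene','s1.png');snap('top','t1.png')
a=cv2.imread('pics/s1.png')[130:300,150:350];b=cv2.imread('pics/t1.png')[90:260,340:540]
cv2.imwrite('pics/c1.png',cv2.resize(np.hstack([a,b]),None,fx=2,fy=2))
```

```text
2.6 [ 0.59200476 -0.28633341  0.25971223] [ 0.41753638  0.75739486 -0.18933475] 0.04984365143196249 [-5.06114014e-01  5.28429541e-01  1.12160099e+00 -1.75002120e-04
  1.49209282e+00 -5.13926207e-01]
trans [ 3.748  0.022 -0.013] turn [-0.015 -0.001  0.006]
```

View pics/c1.png

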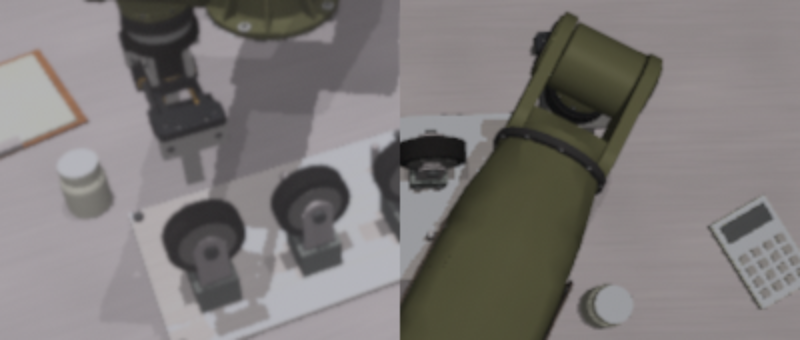

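The fingertips (crop (195,180)) stand straight above the right wheel (195,210), so I'll descend astride it.

Call:
arm_command --deltas '[{"translation": [0.6, 0.02, 0], "turn": [0, 0, 0]}, {"translation": [1.2, 0.02, 0], "turn": [0, 0, 0]}, {"translation": [1.8, 0.02, 0], "turn": [0, 0, 0]}, {"translation": [2.1, 0.02, 0], "turn": [0, 0, 0]}, {"translation": [2.4, 0.02, 0], "turn": [0, 0, 0]}, {"translation": [2.7, 0.02, 0], "turn": [0, 0, 0]}, {"translation": [2.8, 0.02, 0], "turn": [0, 0, 0]}, {"translation": [2.8, 0.02, 0], "turn": [0, 0, 0]}]'

```text
time_s: 3.37
ee_pos: [0.5928, -0.286, 0.1896]
eef_rot: [-2.069, 1.57, 2.652]
force: [-0.3, 0.4, 1.0]
grip_width: 0.05
```

Call:
arm_command --deltas '[{"translation": [0.3, 0, 0], "turn": [0, 0, 0]}, {"translation": [0.6, 0, 0], "turn": [0, 0, 0]}, {"translation": [0.9, 0, 0], "turn": [0, 0, 0]}, {"translation": [0.9, 0, 0], "turn": [0, 0, 0]}, {"translation": [0.9, 0, 0], "turn": [0, 0, 0]}]'

```text
time_s: 3.78
ee_pos: [0.5929, -0.2858, 0.1668]
eef_rot: [-2.089, 1.57, 2.632]
force: [1.2, -1.5, 0.0]
grip_width: 0.0499
```

Run:
```python
from h import *
o=ctrl.get_obs();print(o['time_s'],o['ee_pos'],o['force'],o['grip_width'])
goal([.5925,-.286,.167],.0091)
```

```text
3.7833 [ 0.59285496 -0.28582787  0.16683465] [ 1.17438456 -1.48332247  0.03957103] 0.04992682508517719
trans [-0.007 -0.014  0.007] turn [ 0.001 -0.006  0.011]
```

Call:
arm_command --deltas '[{"translation": [0, 0.1, 0], "turn": [0, 0, 0]}, {"translation": [0, 0.2, 0], "turn": [0, 0, 0]}, {"translation": [0, 0.24, 0], "turn": [0, 0, 0]}, {"translation": [0, 0.24, 0], "turn": [0, 0, 0]}]'

```text
time_s: 4.12
ee_pos: [0.5994, -0.2859, 0.1676]
eef_rot: [1.171, 1.57, -0.39]
force: [-0.9, -0.1, -0.2]
grip_width: 0.0502
```

Call:
arm_command --deltas '[{"translation": [0, 0.03, 0], "turn": [0, 0, 0]}, {"translation": [0, 0.06, 0], "turn": [0, 0, 0]}, {"translation": [0, 0.06, 0], "turn": [0, 0, 0]}]'

```text
time_s: 4.37
ee_pos: [0.6006, -0.2859, 0.1675]
eef_rot: [1.274, 1.571, -0.288]
force: [0.3, 0.4, -0.3]
grip_width: 0.0498
```

Call:
arm_command --deltas '[{"translation": [0, 0.03, 0], "turn": [0, 0, 0]}, {"translation": [0, 0.06, 0], "turn": [0, 0, 0]}, {"translation": [0, 0.06, 0], "turn": [0, 0, 0]}]'

```text
time_s: 4.62
ee_pos: [0.6021, -0.2859, 0.1674]
eef_rot: [-1.152, 1.571, -2.713]
force: [-0.0, 0.2, -0.9]
grip_width: 0.0498
```

Call:
arm_command --deltas '[{"translation": [0, 0.02, 0], "turn": [0, 0, 0]}, {"translation": [0, 0.04, 0], "turn": [0, 0, 0]}, {"translation": [0, 0.04, 0], "turn": [0, 0, 0]}]'

```text
time_s: 4.87
ee_pos: [0.603, -0.2859, 0.1675]
eef_rot: [-1.555, 1.571, -3.117]
force: [-0.5, -0.2, 0.8]
grip_width: 0.0499
```

Call:
arm_command --deltas '[{"translation": [0, 0.02, 0], "turn": [0, 0, 0]}, {"translation": [0, 0.04, 0], "turn": [0, 0, 0]}, {"translation": [0, 0.04, 0], "turn": [0, 0, 0]}]'

```text
time_s: 5.12
ee_pos: [0.604, -0.2859, 0.1676]
eef_rot: [-1.091, 1.571, -2.653]
force: [-3.5, 1.4, 2.4]
grip_width: 0.05
```

Call:
arm_command --deltas '[{"translation": [0, 0.02, 0], "turn": [0, 0, 0]}, {"translation": [0, 0.02, 0], "turn": [0, 0, 0]}, {"translation": [0, 0.02, 0], "turn": [0, 0, 0]}]'

```text
time_s: 5.37
ee_pos: [0.6045, -0.2859, 0.1675]
eef_rot: [0.724, 1.571, -0.837]
force: [-2.5, -0.6, 2.1]
grip_width: 0.05
```

Call:
arm_command --deltas '[{"translation": [0, 0.02, 0], "turn": [0, 0, 0]}, {"translation": [0, 0.02, 0], "turn": [0, 0, 0]}, {"translation": [0, 0.02, 0], "turn": [0, 0, 0]}]'

```text
time_s: 5.62
ee_pos: [0.605, -0.2859, 0.1674]
eef_rot: [0.869, 1.571, -0.693]
force: [-3.2, -0.3, 2.5]
grip_width: 0.0501
```

Call:
arm_command --deltas '[{"translation": [0, 0.02, 0], "turn": [0, 0, 0]}, {"translation": [0, 0.02, 0], "turn": [0, 0, 0]}, {"translation": [0, 0.02, 0], "turn": [0, 0, 0]}]'

```text
time_s: 5.87
ee_pos: [0.6055, -0.2859, 0.1674]
eef_rot: [-1.601, 1.571, 3.12]
force: [-3.1, -0.8, 2.4]
grip_width: 0.0505
```

Call:
arm_command --deltas '[{"translation": [0, 0.02, 0], "turn": [0, 0, 0]}, {"translation": [0, 0.02, 0], "turn": [0, 0, 0]}, {"translation": [0, 0.02, 0], "turn": [0, 0, 0]}]'

```text
time_s: 6.12
ee_pos: [0.6061, -0.2858, 0.1674]
eef_rot: [1.595, 1.571, 0.033]
force: [-1.8, 0.1, 1.5]
grip_width: 0.0501
```

Call:
arm_command --deltas '[{"translation": [0, 0.02, 0], "turn": [0, 0, 0]}, {"translation": [0, 0.02, 0], "turn": [0, 0, 0]}, {"translation": [0, 0.02, 0], "turn": [0, 0, 0]}]'

```text
time_s: 6.37
ee_pos: [0.6066, -0.2858, 0.1675]
eef_rot: [1.467, 1.571, -0.094]
force: [-2.9, -0.3, 2.9]
grip_width: 0.0499
```

Call:
arm_command --deltas '[{"translation": [0, 0.02, 0], "turn": [0, 0, 0]}, {"translation": [0, 0.02, 0], "turn": [0, 0, 0]}, {"translation": [0, 0.02, 0], "turn": [0, 0, 0]}]'

```text
time_s: 6.62
ee_pos: [0.607, -0.2858, 0.1674]
eef_rot: [0.789, 1.571, -0.773]
force: [-2.0, -0.7, 2.6]
grip_width: 0.0503
```

Call:
arm_command --deltas '[{"translation": [0, 0.02, 0], "turn": [0, 0, 0]}, {"translation": [0, 0.02, 0], "turn": [0, 0, 0]}, {"translation": [0, 0.02, 0], "turn": [0, 0, 0]}]'

```text
time_s: 6.87
ee_pos: [0.6074, -0.2859, 0.1675]
eef_rot: [-1.658, 1.57, 3.064]
force: [-5.2, 0.2, 3.7]
grip_width: 0.0498
```

Call:
arm_command --deltas '[{"translation": [0, 0.02, 0], "turn": [0, 0, 0]}, {"translation": [0, 0.02, 0], "turn": [0, 0, 0]}, {"translation": [0, 0.02, 0], "turn": [0, 0, 0]}]'

```text
time_s: 7.12
ee_pos: [0.6075, -0.2859, 0.1674]
eef_rot: [-1.771, 1.569, 2.95]
force: [-8.1, 1.2, 5.0]
grip_width: 0.0505
```

Call:
arm_command --deltas '[{"translation": [0, 0.012, 0], "turn": [0, 0, 0]}, {"translation": [0, 0.012, 0], "turn": [0, 0, 0]}, {"translation": [0, 0.012, 0], "turn": [0, 0, 0]}]'

```text
time_s: 7.37
ee_pos: [0.6076, -0.2859, 0.1674]
eef_rot: [-1.769, 1.569, 2.952]
force: [-10.1, 0.9, 4.8]
grip_width: 0.0499
```

Call:
arm_command --deltas '[{"translation": [0, -0.1, 0], "turn": [0, 0, 0]}, {"translation": [0, -0.2, 0], "turn": [0, 0, 0]}, {"translation": [0, -0.3, 0], "turn": [0, 0, 0]}, {"translation": [0, -0.4, 0], "turn": [0, 0, 0]}, {"translation": [0, -0.5, 0], "turn": [0, 0, 0]}, {"translation": [0, -0.6, 0], "turn": [0, 0, 0]}, {"translation": [0, -0.6, 0], "turn": [0, 0, 0]}]'

```text
time_s: 7.95
ee_pos: [0.593, -0.286, 0.1675]
eef_rot: [1.519, 1.571, -0.043]
force: [-0.0, 0.4, 0.1]
grip_width: 0.0503
```

Call:
arm_command --deltas '[{"translation": [0, -0.03, 0], "turn": [0, 0, 0]}, {"translation": [0, -0.06, 0], "turn": [0, 0, 0]}, {"translation": [0, -0.09, 0], "turn": [0, 0, 0]}, {"translation": [0, -0.12, 0], "turn": [0, 0, 0]}, {"translation": [0, -0.12, 0], "turn": [0, 0, 0]}]'

```text
time_s: 8.37
ee_pos: [0.5902, -0.286, 0.1674]
eef_rot: [-1.593, 1.571, 3.128]
force: [-0.4, 0.1, 0.5]
grip_width: 0.05
```

Call:
arm_command --deltas '[{"translation": [0, -0.03, 0], "turn": [0, 0, 0]}, {"translation": [0, -0.06, 0], "turn": [0, 0, 0]}, {"translation": [0, -0.09, 0], "turn": [0, 0, 0]}, {"translation": [0, -0.12, 0], "turn": [0, 0, 0]}, {"translation": [0, -0.12, 0], "turn": [0, 0, 0]}]'

```text
time_s: 8.78
ee_pos: [0.5873, -0.286, 0.1676]
eef_rot: [1.15, 1.57, -0.412]
force: [0.7, 0.5, 1.8]
grip_width: 0.0499
```

Call:
arm_command --deltas '[{"translation": [0, -0.03, 0], "turn": [0, 0, 0]}, {"translation": [0, -0.06, 0], "turn": [0, 0, 0]}, {"translation": [0, -0.09, 0], "turn": [0, 0, 0]}, {"translation": [0, -0.09, 0], "turn": [0, 0, 0]}]'

```text
time_s: 9.12
ee_pos: [0.5849, -0.2861, 0.1674]
eef_rot: [-1.973, 1.571, 2.749]
force: [1.1, -0.6, 0.6]
grip_width: 0.0501
```

Call:
arm_command --deltas '[{"translation": [0, -0.03, 0], "turn": [0, 0, 0]}, {"translation": [0, -0.06, 0], "turn": [0, 0, 0]}, {"translation": [0, -0.06, 0], "turn": [0, 0, 0]}]'

```text
time_s: 9.37
ee_pos: [0.5834, -0.286, 0.1674]
eef_rot: [-2.043, 1.571, 2.678]
force: [0.6, -0.4, 0.9]
grip_width: 0.05
```

Still moving freely, within the play. Continuing in small steps to the stop (expected at about x = 0.579).

Call:
arm_command --deltas '[{"translation": [0, -0.03, 0], "turn": [0, 0, 0]}, {"translation": [0, -0.06, 0], "turn": [0, 0, 0]}, {"translation": [0, -0.06, 0], "turn": [0, 0, 0]}]'

```text
time_s: 9.62
ee_pos: [0.5821, -0.2861, 0.1676]
eef_rot: [1.367, 1.57, -0.195]
force: [2.4, -0.1, 2.5]
grip_width: 0.0498
```

Call:
arm_command --deltas '[{"translation": [0, -0.03, 0], "turn": [0, 0, 0]}, {"translation": [0, -0.04, 0], "turn": [0, 0, 0]}, {"translation": [0, -0.04, 0], "turn": [0, 0, 0]}]'

```text
time_s: 9.87
ee_pos: [0.5811, -0.2861, 0.1676]
eef_rot: [1.154, 1.57, -0.407]
force: [3.8, 0.2, 2.6]
grip_width: 0.05
```

Call:
arm_command --deltas '[{"translation": [0, -0.02, 0], "turn": [0, 0, 0]}, {"translation": [0, -0.02, 0], "turn": [0, 0, 0]}, {"translation": [0, -0.02, 0], "turn": [0, 0, 0]}]'

```text
time_s: 10.12
ee_pos: [0.5806, -0.2861, 0.1675]
eef_rot: [0.834, 1.571, -0.728]
force: [3.5, 0.1, 1.9]
grip_width: 0.0502
```

Call:
arm_command --deltas '[{"translation": [0, -0.02, 0], "turn": [0, 0, 0]}, {"translation": [0, -0.02, 0], "turn": [0, 0, 0]}, {"translation": [0, -0.02, 0], "turn": [0, 0, 0]}]'

```text
time_s: 10.37
ee_pos: [0.58, -0.2861, 0.1675]
eef_rot: [0.514, 1.571, -1.048]
force: [3.0, 0.8, 2.5]
grip_width: 0.0501
```

Call:
arm_command --deltas '[{"translation": [0, -0.02, 0], "turn": [0, 0, 0]}, {"translation": [0, -0.02, 0], "turn": [0, 0, 0]}, {"translation": [0, -0.02, 0], "turn": [0, 0, 0]}]'

```text
time_s: 10.62
ee_pos: [0.5795, -0.2861, 0.1674]
eef_rot: [-1.934, 1.571, 2.787]
force: [2.5, -0.5, 2.8]
grip_width: 0.0501
```

Call:
arm_command --deltas '[{"translation": [0, -0.02, 0], "turn": [0, 0, 0]}, {"translation": [0, -0.02, 0], "turn": [0, 0, 0]}, {"translation": [0, -0.02, 0], "turn": [0, 0, 0]}]'

```text
time_s: 10.87
ee_pos: [0.579, -0.2861, 0.1674]
eef_rot: [-2.319, 1.571, 2.403]
force: [2.6, -0.5, 3.0]
grip_width: 0.05
```

Call:
arm_command --deltas '[{"translation": [0, -0.02, 0], "turn": [0, 0, 0]}, {"translation": [0, -0.02, 0], "turn": [0, 0, 0]}, {"translation": [0, -0.02, 0], "turn": [0, 0, 0]}]'

```text
time_s: 11.12
ee_pos: [0.5786, -0.2861, 0.1675]
eef_rot: [1.446, 1.571, -0.116]
force: [4.6, -0.5, 3.0]
grip_width: 0.0499
```

Call:
arm_command --deltas '[{"translation": [0, -0.016, 0], "turn": [0, 0, 0]}, {"translation": [0, -0.016, 0], "turn": [0, 0, 0]}, {"translation": [0, -0.016, 0], "turn": [0, 0, 0]}]'

```text
time_s: 11.37
ee_pos: [0.5783, -0.2861, 0.1675]
eef_rot: [1.338, 1.57, -0.223]
force: [5.6, -0.5, 3.2]
grip_width: 0.0504
```

Call:
arm_command --deltas '[{"translation": [0, -0.016, 0], "turn": [0, 0, 0]}, {"translation": [0, -0.016, 0], "turn": [0, 0, 0]}, {"translation": [0, -0.016, 0], "turn": [0, 0, 0]}]'

```text
time_s: 11.62
ee_pos: [0.5782, -0.2861, 0.1676]
eef_rot: [1.334, 1.57, -0.227]
force: [7.1, -0.3, 1.4]
grip_width: 0.0504
```

Call:
arm_command --deltas '[{"translation": [0, -0.012, 0], "turn": [0, 0, 0]}, {"translation": [0, -0.012, 0], "turn": [0, 0, 0]}, {"translation": [0, -0.012, 0], "turn": [0, 0, 0]}]'

```text
time_s: 11.87
ee_pos: [0.5781, -0.2861, 0.1676]
eef_rot: [1.38, 1.569, -0.181]
force: [9.3, -0.4, 1.6]
grip_width: 0.0501
```

The right wheel is the loose one, with about 4 mm of free travel each way at low force and firm stops at both ends. I'll back off to mid-gap and lift out.

Call:
arm_command --deltas '[{"translation": [0, 0.1, 0], "turn": [0, 0, 0]}, {"translation": [0, 0.2, 0], "turn": [0, 0, 0]}, {"translation": [0, 0.3, 0], "turn": [0, 0, 0]}, {"translation": [0, 0.4, 0], "turn": [0, 0, 0]}, {"translation": [0, 0.4, 0], "turn": [0, 0, 0]}, {"translation": [-0.4, 0.4, 0], "turn": [0, 0, 0]}, {"translation": [-1.2, 0.4, 0], "turn": [0, 0, 0]}, {"translation": [-2, 0.4, 0], "turn": [0, 0, 0]}, {"translation": [-2.8, 0.4, 0], "turn": [0, 0, 0]}, {"translation": [-3.3, 0.4, 0], "turn": [0, 0, 0]}, {"translation": [-3.4, 0.4, 0], "turn": [0, 0, 0]}]'

```text
time_s: 12.78
ee_pos: [0.5879, -0.2863, 0.256]
eef_rot: [1.039, 1.566, -0.523]
force: [-0.1, -0.4, 0.4]
grip_width: 0.05
```

Run:
```python
from h import *
o=ctrl.get_obs();print(o['time_s'],o['ee_pos'],o['force'],o['grip_width'],o['qpos'])
for d in(0,.5,-.5,1,-1): goal([.462,.2965,.25],.0091+d*np.pi)
snap('scene','s2.png')
cv2.imwrite('pics/c2.png',cv2.resize(cv2.imread('pics/s2.png')[150:310,190:390],None,fx=3.5,fy=3.5))
```

```text
12.7833 [ 0.58787356 -0.28632976  0.25600038] [-0.08682028 -0.41793292  0.39423674] 0.04996802336066966 [-5.09221497e-01  5.17868925e-01  1.14561823e+00 -5.78171706e-05
  1.47378640e+00 -5.18255747e-01]
trans [  0.171  -4.825 -23.358] turn [-0.001  0.025 -0.043]
trans [  0.171  -4.825 -23.358] turn [-1.8001e+01  5.3000e-02 -1.4000e-02]
trans [  0.171  -4.825 -23.358] turn [ 1.7999e+01 -1.4000e-02 -5.3000e-02]
trans [  0.171  -4.825 -23.358] turn [35.999 -0.067 -0.039]
trans [  0.171  -4.825 -23.358] turn [35.999 -0.067 -0.039]
```

View pics/c2.png

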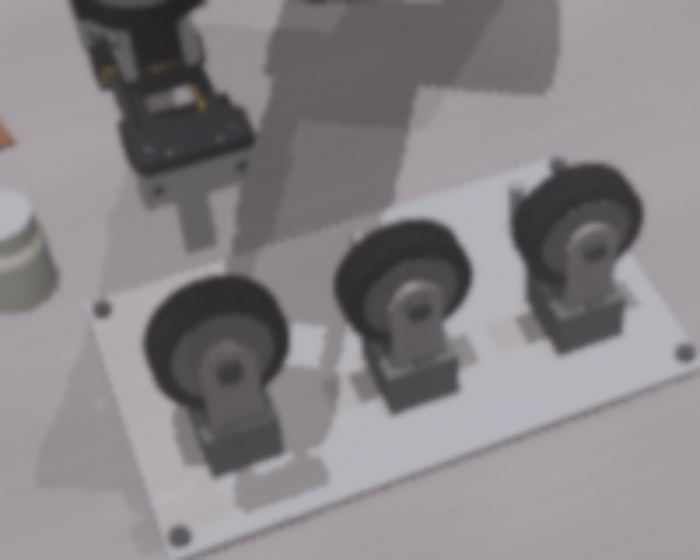

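The right wheel (crop (215,345)) now visibly leans towards the robot, with less tread showing than on the others. Next I go to the collar.

Call:
arm_command --deltas '[{"translation": [0, -0.15, -0.7], "turn": [0.5, 0, 0]}, {"translation": [0, -0.4, -1.9], "turn": [1.4, 0, 0]}, {"translation": [0, -0.7, -3.3], "turn": [2.5, 0, 0]}, {"translation": [0, -1.0, -4.8], "turn": [3.7, 0, 0]}, {"translation": [0, -1.3, -6.3], "turn": [4.9, 0, 0]}, {"translation": [0, -1.6, -7.8], "turn": [6.1, 0, 0]}, {"translation": [0, -1.9, -9.3], "turn": [7.2, 0, 0]}, {"translation": [0, -2.2, -10.8], "turn": [8.3, 0, 0]}, {"translation": [0, -2.5, -12.2], "turn": [9.4, 0, 0]}, {"translation": [0, -2.8, -13.6], "turn": [10.5, 0, 0]}, {"translation": [0, -3.0, -14.6], "turn": [11.3, 0, 0]}, {"translation": [0, -3.1, -15], "turn": [11.6, 0, 0]}]' --gripper 76

```text
time_s: 13.83
ee_pos: [0.5053, 0.0911, 0.2518]
eef_rot: [-0.752, 1.57, 2.955]
force: [-0.4, -0.9, 0.1]
grip_width: 0.076
```

Run:
```python
from h import *
o=ctrl.get_obs();print(o['time_s'],o['ee_pos'],o['force'],o['grip_width'],o['qpos'])
goal([.462,.2965,.2],.0091-np.pi/2)
r=[]
snap('scene','s3.png');snap('top','t3.png')
t=cv2.imread('pics/t3.png');s=cv2.imread('pics/s3.png')
cv2.imwrite('pics/col3.png',np.hstack([cv2.resize(t[190:240,180:240],None,fx=6,fy=6),cv2.resize(s[160:210,395:455],None,fx=6,fy=6)]))
```

```text
13.8333 [0.50533634 0.09106008 0.25175773] [-0.39839428 -0.90924812  0.13821877] 0.07595225168960117 [1.06761475e-01 1.98045872e-01 1.58374875e+00 3.80294501e-04
 1.36103034e+00 1.11177939e+00]
trans [ 2.074 -7.865 -2.943] turn [6.378 0.013 0.007]
```

View pics/col3.png

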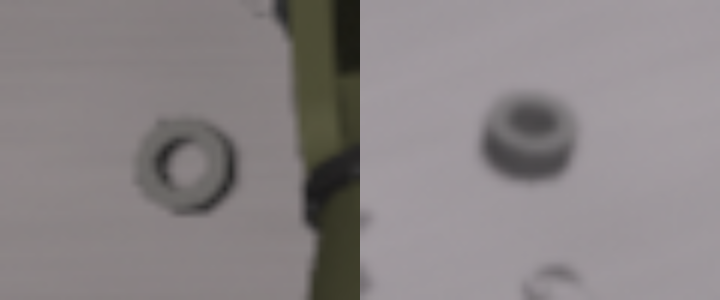

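Call:
arm_command --deltas '[{"translation": [0.2, -0.8, -0.3], "turn": [0.7, 0, 0]}, {"translation": [0.5, -2, -0.7], "turn": [1.6, 0, 0]}, {"translation": [0.8, -3.3, -1.2], "turn": [2.6, 0, 0]}, {"translation": [1.1, -4.6, -1.7], "turn": [3.7, 0, 0]}, {"translation": [1.4, -5.8, -2.2], "turn": [4.7, 0, 0]}, {"translation": [1.7, -6.8, -2.5], "turn": [5.5, 0, 0]}, {"translation": [1.9, -7.5, -2.8], "turn": [6.1, 0, 0]}, {"translation": [2.07, -7.86, -2.94], "turn": [6.378, 0, 0]}, {"translation": [2.07, -7.86, -2.94], "turn": [6.378, 0, 0]}, {"translation": [2.07, -7.86, -2.94], "turn": [6.378, 0, 0]}, {"translation": [2.07, -7.86, -2.94], "turn": [6.378, 0, 0]}]'

```text
time_s: 14.85
ee_pos: [0.4634, 0.2923, 0.2007]
eef_rot: [1.19, 1.57, -1.94]
force: [0.2, 0.3, -1.0]
grip_width: 0.0761
```

Run:
```python
from h import *
o=ctrl.get_obs();print(o['time_s'],o['ee_pos'],o['force'],o['grip_width'],o['qpos'])
goal([.462,.2965,.024],.0091-np.pi/2)
```

```text
14.85 [0.46340758 0.29230613 0.20071213] [ 0.16136347  0.32967475 -1.03403478] 0.07611493560035114 [ 4.95982300e-01  3.15523875e-01  1.55718267e+00 -2.08093848e-04
  1.26911942e+00  2.05528535e+00]
trans [ 7.068 -0.17   0.054] turn [ 0.028  0.001 -0.003]
```

Call:
arm_command --deltas '[{"translation": [0.8, -0.17, 0.05], "turn": [0, 0, 0]}, {"translation": [2, -0.17, 0.05], "turn": [0, 0, 0]}, {"translation": [3.2, -0.17, 0.05], "turn": [0, 0, 0]}, {"translation": [4.4, -0.17, 0.05], "turn": [0, 0, 0]}, {"translation": [5.4, -0.17, 0.05], "turn": [0, 0, 0]}, {"translation": [6.1, -0.17, 0.05], "turn": [0, 0, 0]}, {"translation": [6.6, -0.17, 0.05], "turn": [0, 0, 0]}, {"translation": [6.9, -0.17, 0.05], "turn": [0, 0, 0]}, {"translation": [7.07, -0.17, 0.05], "turn": [0, 0, 0]}, {"translation": [7.07, -0.17, 0.05], "turn": [0, 0, 0]}]'

```text
time_s: 15.68
ee_pos: [0.4618, 0.2974, 0.024]
eef_rot: [-2.874, 1.571, 0.279]
force: [0.3, 0.7, 0.2]
grip_width: 0.0762
```

Run:
```python
from h import *
o=ctrl.get_obs();print(o['time_s'],o['ee_pos'],o['force'],o['grip_width'])
goal([.462,.2965,.024],.0091-np.pi/2)
snap('scene','s4.png')
cv2.imwrite('pics/c4.png',cv2.resize(cv2.imread('pics/s4.png')[120:220,360:490],None,fx=5,fy=5))
```

```text
15.6833 [0.46184944 0.29744076 0.02396165] [0.26221356 0.73944484 0.16836059] 0.07624106554221198
trans [-0.002  0.038 -0.006] turn [ 0.021 -0.001  0.   ]
```

View pics/c4.png

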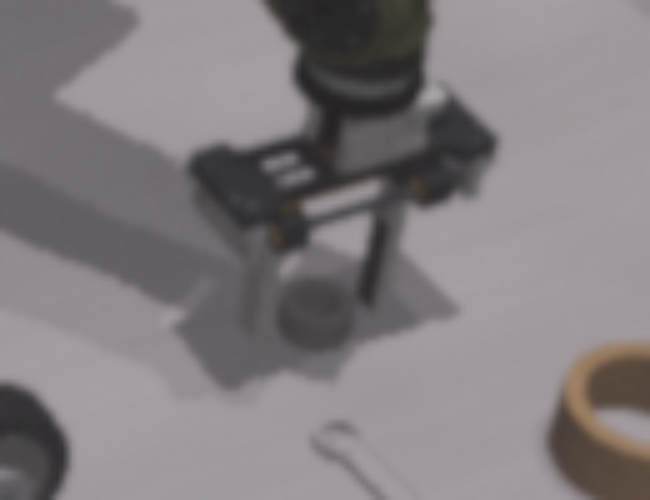

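The collar (crop (315,310)) sits between the fingers at (250,330) and (370,300). I'll close on it.

Call:
arm_command --deltas '[{"translation": [0, 0, 0], "turn": [0, 0, 0]}, {"translation": [0, 0, 0], "turn": [0, 0, 0]}, {"translation": [0, 0, 0], "turn": [0, 0, 0]}, {"translation": [0, 0, 0], "turn": [0, 0, 0]}, {"translation": [0, 0, 0], "turn": [0, 0, 0]}, {"translation": [0, 0, 0], "turn": [0, 0, 0]}]' --gripper 40 --force 12

```text
time_s: 16.23
ee_pos: [0.4617, 0.2978, 0.0242]
eef_rot: [-2.535, 1.57, 0.617]
force: [-0.2, -1.0, 3.1]
grip_width: 0.0476
```

Call:
arm_command --deltas '[{"translation": [-0.4, 0, 0], "turn": [0, 0, 0]}, {"translation": [-1, 0, 0], "turn": [0, 0, 0]}, {"translation": [-2, 0, 0], "turn": [0, 0, 0]}, {"translation": [-3.2, 0, 0], "turn": [0, 0, 0]}, {"translation": [-4.4, 0, 0], "turn": [0, 0, 0]}, {"translation": [-5.4, 0, 0], "turn": [0, 0, 0]}, {"translation": [-6, 0, 0], "turn": [0, 0, 0]}, {"translation": [-6, 0, 0], "turn": [0, 0, 0]}, {"translation": [-6, 0, 0], "turn": [0, 0, 0]}]'

```text
time_s: 16.98
ee_pos: [0.4616, 0.2977, 0.1743]
eef_rot: [-2.66, 1.57, 0.492]
force: [-0.4, 0.7, -2.0]
grip_width: 0.0474
```

Run:
```python
from h import *
o=ctrl.get_obs();print(o['time_s'],o['ee_pos'],o['force'],o['grip_width'])
snap('scene','s5.png');snap('top','t5.png')
print(proj('scene',o['ee_pos']),proj('top',o['ee_pos']))
x,y=proj('scene',o['ee_pos']).astype(int);im=cv2.imread('pics/s5.png');cv2.imwrite('pics/c5.png',cv2.resize(im[y-40:y+40,x-50:x+50],None,fx=7,fy=7,interpolation=cv2.INTER_CUBIC))
goal([.4825,-.287,.2],.0091-np.pi/2)
goal([.4825,-.287,.03],.0091-np.pi/2)
```

```text
16.9833 [0.46159473 0.29768822 0.17432815] [-0.35944354  0.66694242 -1.97494837] 0.04737600562732712
[430.23464909 140.41562545] [196.54874821 211.03670945]
trans [-1.072 23.385 -0.597] turn [ 0.022  0.02  -0.011]
trans [ 5.728 23.378 -0.609] turn [ 0.022  0.02  -0.011]
```

View pics/c5.png

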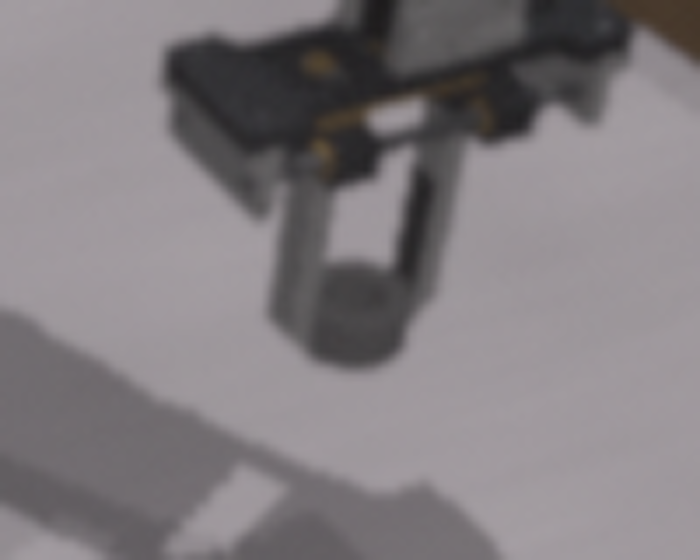

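Run:
```python
from h import *
o=ctrl.get_obs();im=cv2.imread('pics/c5.png')
p=o['ee_pos']
out=[]
for dx in(0,.004,.008):
    c=im.copy()
    for z in(-.0242,-.0002):
        for r in ((.024,) if z<-.01 else (.024,.013)):
            q=[proj('scene',p+[dx+r*np.cos(a),r*np.sin(a),z]) for a in np.linspace(0,6.28,60)]
            q=(np.array(q)-[380,100]+.5)*7-.5
            cv2.polylines(c,[q.astype(np.int32)],True,(0,255,255) if z>-.01 else (0,0,255),1)
    out.append(c[200:420,230:470])
cv2.imwrite('pics/o5.png',np.hstack(out))
```

```text
(no output)
```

View pics/o5.png

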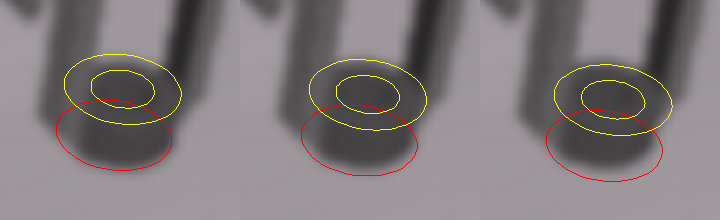

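The outline matches zero offset, so the collar is centred in the grip with its bottom about 24 mm below the TCP. I'll carry it over to the right post.

Call:
arm_command --deltas '[{"translation": [-0.3, 0.4, 0], "turn": [0, 0, 0]}, {"translation": [-0.6, 1.3, -0.1], "turn": [0, 0, 0]}, {"translation": [-0.9, 2.5, -0.1], "turn": [0, 0, 0]}, {"translation": [-1.07, 3.8, -0.1], "turn": [0, 0, 0]}, {"translation": [-1.07, 5.1, -0.2], "turn": [0, 0, 0]}, {"translation": [-1.07, 6.4, -0.2], "turn": [0, 0, 0]}, {"translation": [-1.07, 7.7, -0.2], "turn": [0, 0, 0]}, {"translation": [-1.07, 9, -0.3], "turn": [0, 0, 0]}, {"translation": [-1.07, 10.3, -0.3], "turn": [0, 0, 0]}, {"translation": [-1.07, 11.5, -0.3], "turn": [0, 0, 0]}, {"translation": [-1.07, 12.3, -0.3], "turn": [0, 0, 0]}, {"translation": [-1.07, 12.7, -0.3], "turn": [0, 0, 0]}]'

```text
time_s: 18.08
ee_pos: [0.472, -0.0222, 0.2004]
eef_rot: [0.12, 1.57, -3.013]
force: [0.5, -0.2, -0.8]
grip_width: 0.0477
```

Call:
arm_command --deltas '[{"translation": [0, 0.4, 0], "turn": [0, 0, 0]}, {"translation": [0, 1.3, 0], "turn": [0, 0, 0]}, {"translation": [0, 2.5, -0.1], "turn": [0, 0, 0]}, {"translation": [0, 3.8, -0.1], "turn": [0, 0, 0]}, {"translation": [0, 5.1, -0.2], "turn": [0, 0, 0]}, {"translation": [0, 6.4, -0.2], "turn": [0, 0, 0]}, {"translation": [0, 7.7, -0.2], "turn": [0, 0, 0]}, {"translation": [0, 9, -0.3], "turn": [0, 0, 0]}, {"translation": [0, 9.9, -0.3], "turn": [0, 0, 0]}, {"translation": [0, 10.5, -0.3], "turn": [0, 0, 0]}, {"translation": [0, 10.7, -0.3], "turn": [0, 0, 0]}, {"translation": [0, 10.7, -0.3], "turn": [0, 0, 0]}]'

```text
time_s: 19.08
ee_pos: [0.483, -0.2871, 0.2003]
eef_rot: [-0.759, 1.57, 2.393]
force: [-0.0, -0.2, -1.4]
grip_width: 0.0475
```

Run:
```python
from h import *
o=ctrl.get_obs();print(o['time_s'],o['ee_pos'],o['force'],o['grip_width'])
goal([.4825,-.287,.096],.0091-np.pi/2)
```

```text
19.0833 [ 0.48301472 -0.28713229  0.20032795] [-0.02980254 -0.195899   -1.37660147] 0.04746244326045025
trans [ 4.173e+00 -3.000e-03  1.800e-02] turn [0.017 0.006 0.006]
```

Descend to just above the post top, then look.

Call:
arm_command --deltas '[{"translation": [0.6, 0, 0.02], "turn": [0, 0, 0]}, {"translation": [1.6, 0, 0.02], "turn": [0, 0, 0]}, {"translation": [2.6, 0, 0.02], "turn": [0, 0, 0]}, {"translation": [3.4, 0, 0.02], "turn": [0, 0, 0]}, {"translation": [3.9, 0, 0.02], "turn": [0, 0, 0]}, {"translation": [4.15, 0, 0.02], "turn": [0, 0, 0]}, {"translation": [4.15, 0, 0.02], "turn": [0, 0, 0]}, {"translation": [4.15, 0, 0.02], "turn": [0, 0, 0]}]'

```text
time_s: 19.75
ee_pos: [0.483, -0.2864, 0.0976]
eef_rot: [2.682, 1.57, -0.447]
force: [0.2, 1.3, 0.0]
grip_width: 0.0475
```

Run:
```python
from h import *
o=ctrl.get_obs();print(o['time_s'],o['ee_pos'],o['force'],o['grip_width'])
goal([.4825,-.287,.036],.0091-np.pi/2)
snap('scene','s6.png');snap('top','t6.png')
cv2.imwrite('pics/c6.png',np.hstack([cv2.resize(cv2.imread('pics/s6.png')[150:270,190:290],None,fx=4,fy=4),cv2.resize(cv2.imread('pics/t6.png')[140:260,350:450],None,fx=4,fy=4)]))
```

```text
19.75 [ 0.48296123 -0.2864485   0.0976356 ] [0.24627724 1.26328309 0.04235732] 0.047477221491658506
trans [2.465 0.021 0.02 ] turn [ 0.033 -0.006 -0.003]
```

View pics/c6.png

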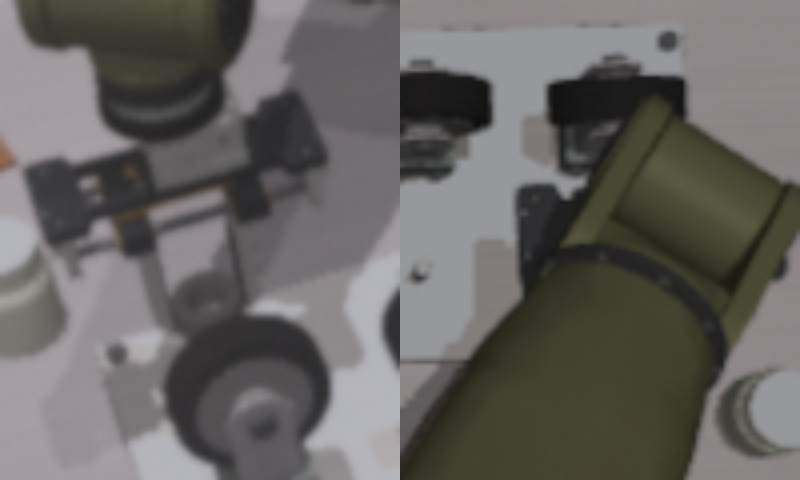

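Run:
```python
from h import *
for z in(.2,.3,.35,.4): print(z,plane('top',(413.8,163.8),z))
for s in ((222+0,60),(215,130)): print(s)
# wrist bottom-right olive edge in scene crop (250,30)->px
print(ray('scene',(190+250/4,150+30/4)))
for x in (.483,.52,.55): 
    for z in(.2,.25,.3,.35): print(x,z,(proj('scene',(x,-.287,z))-[190,150])*4)
```

```text
0.2 [ 0.5769742  -0.29939696  0.2       ]
0.3 [ 0.55520138 -0.27870224  0.3       ]
0.35 [ 0.54431497 -0.26835488  0.35      ]
0.4 [ 0.53342855 -0.25800752  0.4       ]
(222, 60)
(215, 130)
(array([ 1.3016039 , -0.37407821,  0.95863611]), array([-0.77120517,  0.13864905, -0.62130429]))
0.483 0.2 [177.22967262 179.35282307]
0.483 0.25 [163.91620857 119.43392009]
0.483 0.3 [149.68950694  55.40487765]
0.483 0.35 [134.45226514 -13.17222665]
0.52 0.2 [192.61596859 218.21632629]
0.52 0.25 [179.511968   158.20891795]
0.52 0.3 [165.48724169  93.98521218]
0.52 0.35 [150.44121705  25.08465481]
0.55 0.2 [205.61421008 251.04795781]
0.55 0.25 [192.70549929 191.01136979]
0.55 0.3 [178.87154311 126.67159627]
0.55 0.35 [164.00916706  57.54878739]
```

Call:
arm_command --deltas '[{"translation": [0.25, 0.02, 0.02], "turn": [0, 0, 0]}, {"translation": [0.5, 0.02, 0.02], "turn": [0, 0, 0]}, {"translation": [0.75, 0.02, 0.02], "turn": [0, 0, 0]}, {"translation": [0.85, 0.02, 0.02], "turn": [0, 0, 0]}, {"translation": [0.85, 0.02, 0.02], "turn": [0, 0, 0]}]'

```text
time_s: 20.27
ee_pos: [0.4817, -0.2874, 0.0747]
eef_rot: [-0.634, 1.569, 2.518]
force: [-0.1, -0.3, -0.4]
grip_width: 0.0477
```

Call:
arm_command --deltas '[{"translation": [0.25, 0, 0], "turn": [0, 0, 0]}, {"translation": [0.5, 0, 0], "turn": [0, 0, 0]}, {"translation": [0.75, 0, 0], "turn": [0, 0, 0]}, {"translation": [1, 0, 0], "turn": [0, 0, 0]}, {"translation": [1.25, 0, 0], "turn": [0, 0, 0]}, {"translation": [1.25, 0, 0], "turn": [0, 0, 0]}]'

```text
time_s: 20.77
ee_pos: [0.4815, -0.2872, 0.0429]
eef_rot: [-0.611, 1.569, 2.542]
force: [-0.4, -0.6, -1.8]
grip_width: 0.0474
```

Run:
```python
from h import *
o=ctrl.get_obs();print(o['time_s'],o['ee_pos'],o['force'],o['moment'],o['grip_width'])
goal([.4825,-.287,.0355],.0091-np.pi/2)
```

```text
20.7667 [ 0.48146874 -0.28723732  0.04288559] [-0.43966031 -0.63929136 -1.82958963] [ 0.01819264  0.04770649 -0.0885412 ] 0.047378211831440996
trans [ 0.295 -0.009 -0.042] turn [0.022 0.02  0.014]
```

No contact, so the post is inside the bore. Lowering to the plate.

Call:
arm_command --deltas '[{"translation": [0.1, 0, 0], "turn": [0, 0, 0]}, {"translation": [0.2, 0, 0], "turn": [0, 0, 0]}, {"translation": [0.3, 0, 0], "turn": [0, 0, 0]}, {"translation": [0.3, 0, 0], "turn": [0, 0, 0]}]'

```text
time_s: 21.1
ee_pos: [0.4819, -0.2875, 0.0366]
eef_rot: [-0.631, 1.57, 2.522]
force: [-0.6, -0.1, -0.1]
grip_width: 0.0477
```

Call:
arm_command --deltas '[{"translation": [0.04, 0, 0], "turn": [0, 0, 0]}, {"translation": [0.04, 0, 0], "turn": [0, 0, 0]}, {"translation": [0.04, 0, 0], "turn": [0, 0, 0]}]'

```text
time_s: 21.35
ee_pos: [0.4821, -0.2876, 0.0361]
eef_rot: [2.551, 1.571, -0.58]
force: [0.0, 0.3, -0.5]
grip_width: 0.0475
```

Call:
arm_command --deltas '[{"translation": [0.04, 0, 0], "turn": [0, 0, 0]}, {"translation": [0.04, 0, 0], "turn": [0, 0, 0]}, {"translation": [0.04, 0, 0], "turn": [0, 0, 0]}]'

```text
time_s: 21.6
ee_pos: [0.482, -0.2876, 0.0349]
eef_rot: [0.638, 1.571, -2.492]
force: [1.0, -0.4, -0.1]
grip_width: 0.0474
```

Call:
arm_command --deltas '[{"translation": [0, 0, 0], "turn": [0, 0, 0]}, {"translation": [0, 0, 0], "turn": [0, 0, 0]}, {"translation": [0, 0, 0], "turn": [0, 0, 0]}, {"translation": [0, 0, 0], "turn": [0, 0, 0]}, {"translation": [0, 0, 0], "turn": [0, 0, 0]}]' --gripper 70

```text
time_s: 22.02
ee_pos: [0.482, -0.2876, 0.035]
eef_rot: [2.292, 1.571, -0.839]
force: [-0.0, 0.1, 0.7]
grip_width: 0.07
```

Call:
arm_command --deltas '[{"translation": [-0.3, 0, 0], "turn": [0, 0, 0]}, {"translation": [-0.8, 0, 0], "turn": [0, 0, 0]}, {"translation": [-1.8, 0, 0], "turn": [0, 0, 0]}, {"translation": [-3, 0, 0], "turn": [0, 0, 0]}, {"translation": [-4.2, 0, 0], "turn": [0, 0, 0]}, {"translation": [-5.4, 0, 0], "turn": [0, 0, 0]}, {"translation": [-6.4, 0, 0], "turn": [0, 0, 0]}, {"translation": [-6.6, 0, 0], "turn": [0, 0, 0]}, {"translation": [-6.6, 0, 0], "turn": [0, 0, 0]}]'

```text
time_s: 22.77
ee_pos: [0.4825, -0.2879, 0.2026]
eef_rot: [2.529, 1.567, -0.602]
force: [0.5, 0.0, -1.0]
grip_width: 0.07
```

Call:
arm_command --deltas '[{"translation": [0, -1, 0.2], "turn": [0, 0, 0]}, {"translation": [0, -2.2, 0.5], "turn": [0, 0, 0]}, {"translation": [0, -3.5, 0.8], "turn": [0, 0, 0]}, {"translation": [0, -4.8, 1.2], "turn": [0, 0, 0]}, {"translation": [0, -6, 1.6], "turn": [0, 0, 0]}, {"translation": [0, -7.2, 2], "turn": [0, 0, 0]}, {"translation": [0, -8.4, 2.4], "turn": [0, 0, 0]}, {"translation": [0, -9.4, 2.7], "turn": [0, 0, 0]}, {"translation": [0, -9.8, 2.8], "turn": [0, 0, 0]}, {"translation": [0, -10, 2.8], "turn": [0, 0, 0]}, {"translation": [0, -10, 2.8], "turn": [0, 0, 0]}]'

```text
time_s: 23.68
ee_pos: [0.4094, -0.0382, 0.1997]
eef_rot: [-0.084, 1.57, 3.07]
force: [0.2, -0.3, 0.4]
grip_width: 0.0705
```

Run:
```python
from h import *
o=ctrl.get_obs();print(o['time_s'],o['ee_pos'],o['force'],o['grip_width'])
snap('scene','s7.png');snap('top','t7.png')
cv2.imwrite('pics/c7.png',np.hstack([cv2.resize(cv2.imread('pics/s7.png')[180:290,200:300],None,fx=4,fy=4),cv2.resize(cv2.imread('pics/t7.png')[140:250,350:450],None,fx=4,fy=4)]))
for n in('scene','top'): print([(m['at'],m['score']) for m in models.mark_of('collar_center',n)], proj(n,(.4825,-.287,.022)))
```

```text
23.6833 [ 0.40941912 -0.03816949  0.19966264] [ 0.20289955 -0.27929047  0.38362979] 0.07045770225694793
[([294.1, 227.9], 0.56)] [244.55167317 241.03380443]
[([398.9, 203.0], 0.49)] [399.71117431 206.60277634]
```

View pics/c7.png

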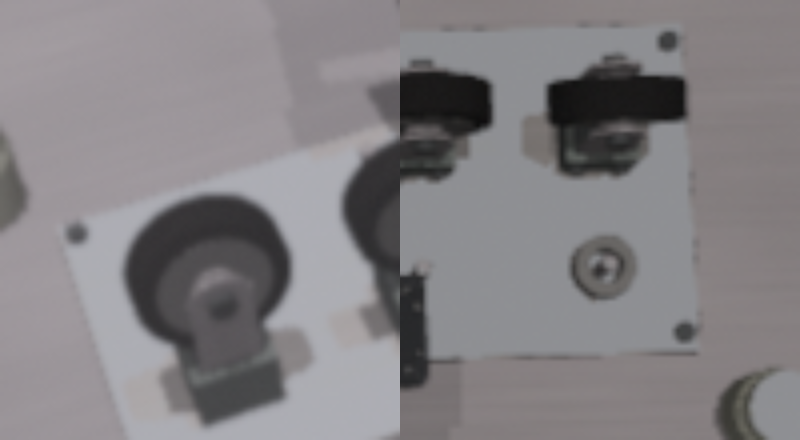

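View pics/t7.png

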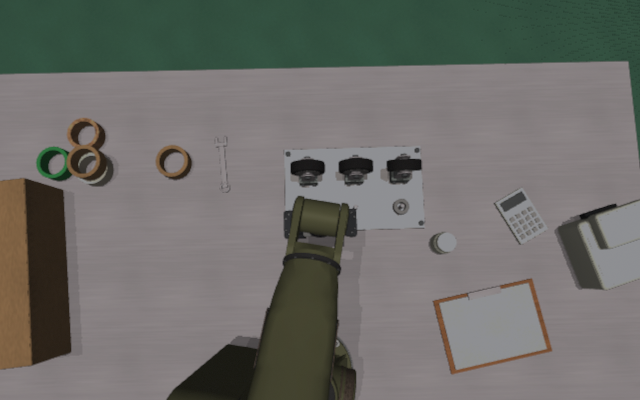

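Run:
```python
import cv2,numpy as np
f=lambda n,c:cv2.resize(cv2.imread(n)[c[0]:c[1],c[2]:c[3]],None,fx=6,fy=6,interpolation=cv2.INTER_CUBIC)
c=(225,270,225,275); d=(150,195,382,432)
print(np.abs(cv2.imread('pics/s2.png')[225:270,225:275].astype(int)-cv2.imread('pics/s7.png')[225:270,225:275]).mean(),np.abs(cv2.imread('pics/s0.png')[225:270,225:275].astype(int)-cv2.imread('pics/s7.png')[225:270,225:275]).mean())
a=np.hstack([f('pics/s0.png',c),f('pics/s2.png',c)]);a=np.vstack([a,np.hstack([f('pics/s7.png',c),f('pics/t7.png',d)])])
cv2.imwrite('pics/c8.png',a)
```

```text
8.552888888888889 6.219703703703703
```

View pics/c8.png

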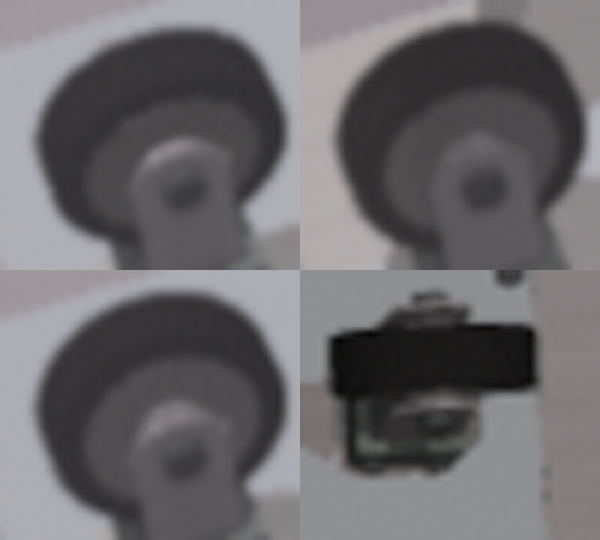

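The right wheel's top edge stands where it did just after the rocking, higher in the view than at the start, so it still leans towards the robot. The collar rings the right post (top view (401,207)). Handing in.

Run:
```python
from h import *
print(ctrl.hand_in())
```

```text
the job is handed in; nothing more can be done
None
```

The right-hand castor has the worn bearing. Its wheel now leans towards the robot, and the grey collar is down over the post in front of it. I handed the job in at about 24 s, with the arm clear of everything.

- **Finding the loose wheel:** I tried the right wheel first. It moved freely at about 2–4 N for about 4 mm, then met a firm stop. There is only one worn wheel, so I left the other two untouched.
- **Rocking:** I pushed it to the stop away from me (about 11 N peak reading), then back to the stop towards me (about 9.5 N). I then backed off and lifted out.
- **Collar:** I lowered it over the right-hand post without contact to about 1 mm above the base plate, then released it.

**Last checks**
- The top camera shows the collar ringing the right post, within about 1 pixel of where it should be.
- In the scene view, the wheel's top edge sits as it did just after the rocking, higher in the view than at the start, which fits a lean towards the robot. A plain picture difference instead came out closer to the starting picture. I put that down to the arm's shadow in the picture taken just after the rocking.
- The tape, wrench and grease jar look unmoved.

**Not confirmed**
- In the scene camera the collar is hidden behind the wheel, so I could not measure its final height from two views. That it is fully down rests on the release height and the top view.
- The network's collar mark in the scene view was wrong: it pointed near the middle post. I ignored it.

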